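Pin the sloping fence bracket and lock its keeper

TASK

Take the red-handled locking pin out of the rack and push it through all three holes of the sloping bracket - upper blue lug, loose wooden rail, lower blue lug - until its collar sits flush on the upper lug. Then, with the pin home, turn the orange keeper knob clockwise until it clicks over and its yellow tongue lies over the collar, and let go. Leave the short pins and the other things on the bench where they are.

Things in the scene. Friction and masses are not known exactly. Their poses are not given: they have to be found in the camera images.
- pin: steel locking pin, red handle, 172 mm long, about 0.3 kg. Origin: centre of the collar's underside; z up towards the handle. Below: round shaft 16 mm thick, 110 mm long, its last 12 mm tapering to a 6 mm tip. Above: steel collar 50 mm across, 8 mm thick, then the round handle, 22 mm thick, z 8 to 62 mm. It starts hanging upright by its collar in one of the rack's three holes
- rack: fixed dark wooden pin rack, 80 x 220 x 120 mm high, origin under its centre. Its long side runs along its y; three through holes of 19 mm at y = -70, 0, +70 mm, pins hang in them by their collars on the top face
- bracket: origin: centre of the upper blue lug's hole on its top face, 150 mm above the table; z up along the common axis of the three 19 mm holes, which leans 30 degrees from vertical, its top towards the robot's side; x points up and away across the axis; y is level. Upper lug z -16 to 0 mm, wooden rail -56 to -40, lower blue lug -96 to -80; holes have 2 mm chamfers. Fixed
- fixture: bench base of the bracket, fixed plywood plate 200 x 250 x 18 mm, origin on the table straight under the upper hole's mouth. In the bracket's frame: lugs reach 35 mm from the axis in x and -y, the upper lug goes on to y = 115 mm and carries the keeper; a board holds the lugs at x -53 to -35 mm, z -125 to 0; nothing but the keeper and its small brass plunger stands above z = 0
- mid_hole (a point): centre of the upper mouth of the hole in the loose wooden rail (nominally at 0, 0, -40 mm in the bracket frame). The rail slides freely along bracket y by up to 3 mm either way (under 1 N), so this hole may be off the axis; the pin's tapered nose can push it into line
- low_hole (a point): centre of the upper mouth of the lower lug's hole, at 0, 0, -80 mm in the bracket frame
- keeper (a joint): angle of the orange keeper knob, rad: 0 to 0.2 at the start (tongue roughly along bracket x, beside the pin), grows clockwise seen from above the lug, stops at 1.3 with the tongue pointing at the pin, over its collar (3 mm above it). A sprung detent resists from 0.4 with up to about 0.15 N m and tops at 0.78; past that it snaps on by itself to about 1.17, short of it it springs back
- keeper_grip (a point): point on the knob's axis, 42 mm above the upper lug's face, 75 mm from the pin hole along bracket +y. Orange grip bar 46 mm long, 16 thick, from 22 mm below to 16 above this point. z along the knob's axis (parallel to the holes), x along the bar, y across it; at joint 0 y lies 30 degrees from bracket x towards bracket y. Yellow tongue 58 x 14 x 6 mm, 25 to 31 mm below, 45 degrees from x towards y
- short_a: short pin with a black handle, hanging in the rack: collar 38 mm, shaft 60 mm, handle top 38 mm above the rack; origin at the collar's underside. Leave it alone
- short_b: second short pin with a black handle, same as the first. Leave it alone
- mallet: mallet with black rubber head, 240 mm long, lying near the left side, 55 mm high; origin under it on the table. Leave it alone
- tape: yellow tape measure, 75 x 45 x 68 mm high, origin under its centre. Leave it alone
- square: try square with blue stock 120 mm long and 200 mm steel blade, lying flat, 18 mm high; origin under the stock. Leave it alone
- offcut: pine offcut, 45 x 300 x 35 mm high, origin under its centre. Leave it alone
- glue: white glue bottle, 60 mm across, 170 mm high, origin under its centre. Leave it alone

How it is judged:
By the outcome, as a careful person would: the job done as asked, in the order asked, and still so for the second after the job is handed in, with the robot touching nothing.
It also fails if it takes over 64 s, if anything falls off the work surface, if the arm or the gripper's body presses on something with over 40 N, if the wrist force passes 120 N, or if a joint passes its speed limit or range.

ROBOT

A 6-joint arm with a two-finger parallel gripper is mounted at the origin on the work surface. World frame = base frame: x ahead of the robot, y to its left, z up, the work surface at z = 0. Lengths are in mm, angles in rad, forces in N, time in s.
With the tool pointing down it reaches from about 350 to 975 mm from the base axis. Payload 7.1 kg.
Tool frame: the origin (TCP) lies on the front face of the gripper's body, between the roots of the fingers; the fingertips stand 80 mm ahead of it and the grasp point (between the pads) lies 61 mm ahead of it (env.tips_ahead is the distance from the TCP to the fingertips, in mm); z points along the fingers, y is the direction in which the jaws open and shut (so a half turn about z gives the same grasp; the last joint's range is limited). The gripper opens to 88 mm and grips with 3 to 60 N. Pads are 20 mm wide; open, the fingers measure 115 mm over their backs; the gripper's body (75 mm by 178 mm) begins 61 mm behind the grasp point.
Start: joints at [-1.334, 0.423, 1.63, -0, 1.089, -0.019], TCP at [158.156, -604.642, 302.675] pointing down, gripper open.
Joint ranges: [-3, 3], [-0.9, 2.11], [0.09, 2.58], [-1.31, 4.45], [0.11, 2.69], [-2.54, 2.54]. Speed limits (rad/s): [2.39, 2.39, 3.01, 3.14, 3.14, 3.14].

INTERFACE

Orientations are given as a unit quaternion [x, y, z, w].
In Python, from station import env, set_gripper, viewer, workorder gives the robot as it stands. Calls block until the motion is done:
- env.reach(position, orientation): joint-space move of the TCP to a pose.
- env.move_l(position, rot=None, rate=150, f_stop=None): straight line of the TCP; rot=None keeps the orientation; rate is the mean speed in mm/s. With f_stop (N) it stops when the force on the tool has changed by that much, and returns True; else False.
- env.move_joints(angles): joint-space move.
- set_gripper(opening): finger opening in mm; the grip force is fixed at half the most; returns when the fingers have stopped.
- env.hold(seconds).
- env.ik(position, orientation): joint angles nearest the present ones, or None.
- env.read_state(): the state.
- viewer.camera(name): name is "scene" or "top"; returns the picture (400x640x3 uint8, blue, green, red); there is no depth.
- viewer.camera_params(name): a dict with "fx", "fy", "cx", "cy" (pixels), "dist" ([k1, k2, p1, p2, k3] as OpenCV has them; the pictures are not rectified), "pose" (4x4, takes a point from camera to world coordinates). Camera axes: x right, y up, looking along -z (the intrinsics and any distortion apply to the point x, -y, -z); pixel columns grow to the right and rows downward; lengths in mm; the calibration is good to about 2 mm. A picture is of the moment at which its call begins. camera_params takes no time and is no camera call.
A pose or a line that the arm cannot do raises env.IKError and nothing moves.
- workorder.sign_off(): hands the job in, once; it reports no verdict.
The state is a dict: "time_s": time; "qpos": joint angles; "dq": joint speeds; "tau": joint torques, N m; "tool_pos": TCP position; "orientation": TCP orientation; "force": force on the tool from outside, world axes, zero at the start; "wrist_torque": the same for the moment, N m; "width": finger opening in mm.
Only numpy, scipy, OpenCV 4.12 (cv2) and the standard library are available. Lean on these libraries where they do the work, as an engineer would, in place of code of your own. Each camera call takes 0.05 s, during which the arm holds its last target. There are 200 camera calls.

## Working session

There is one attempt and no reset: what is moved stays moved. The work goes in short steps, each a Python script; the robot and the scene stay as the last script left them, time stands still between calls to the robot, and variables do not carry over. Pictures are saved under pics/ and viewed, about 8 in all and at most 12, crops included, and the job is handed in when it is done.

```bash
ls; mkdir -p pics; python3 - <<'E'
from station import env, set_gripper, viewer, workorder
import cv2,numpy as np
for n in("scene","top"):
    im=viewer.camera(n); cv2.imwrite(f"pics/{n}0.png",im)
    p=viewer.camera_params(n); print(n,p["fx"],p["fy"],p["cx"],p["cy"],p["dist"]);print(np.round(p["pose"],3))
s=env.read_state();print(s["time_s"],s["orientation"],s["width"])
E
```

```text
pics
scene 442.78442766285156 442.78442766285156 322.8121197035269 201.14450728165548 [-0.08969327  0.          0.          0.          0.        ]
[[ 7.160000e-01 -5.820000e-01  3.850000e-01  1.121330e+03]
 [ 6.970000e-01  6.080000e-01 -3.790000e-01 -5.178440e+02]
 [-1.400000e-02  5.400000e-01  8.420000e-01  1.288936e+03]
 [ 0.000000e+00  0.000000e+00  0.000000e+00  1.000000e+00]]
top 414.45787071597795 414.45787071597795 322.13538824672 201.63311858694846 [0.03116671 0.         0.         0.         0.        ]
[[-1.400000e-02  9.980000e-01 -5.700000e-02  5.257360e+02]
 [-1.000000e+00 -1.300000e-02  1.000000e-02 -1.690500e+01]
 [ 9.000000e-03  5.700000e-02  9.980000e-01  1.675517e+03]
 [ 0.000000e+00  0.000000e+00  0.000000e+00  1.000000e+00]]
0.1 [ 9.91830355e-01  1.27561952e-01 -7.86688751e-05 -6.99767802e-04] 87.74383380172536
```

View pics/scene0.png

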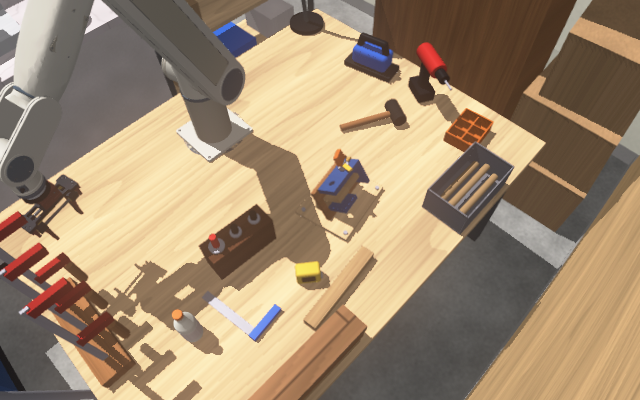

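View pics/top0.png

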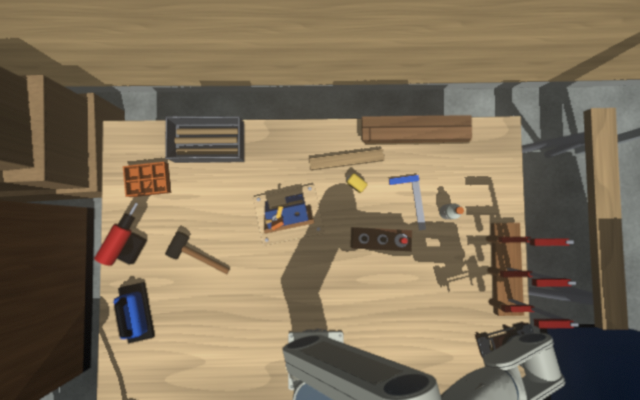

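The scene view shows the rack with the red pin at about (214,240) and the bracket at about (340,180). In the top view the pin is at about (402,240) and the bracket at about (288,213). Next I'll enlarge both.

```bash
python3 - <<'E'
import cv2
def crop(n,o,x,y,w,h,k):
    im=cv2.imread(f"pics/{n}.png")[y:y+h,x:x+w]
    im=cv2.resize(im,None,fx=k,fy=k,interpolation=cv2.INTER_CUBIC)
    for i in range(0,w,10):
        cv2.line(im,(i*k,0),(i*k,6 if i%50 else 14),(0,255,0),1); 
        if i%20==0: cv2.putText(im,str(x+i),(i*k,24),0,.4,(0,255,0),1)
    for j in range(0,h,10):
        cv2.line(im,(0,j*k),(6,j*k),(0,255,0),1)
        if j%20==0: cv2.putText(im,str(y+j),(8,j*k+5),0,.4,(0,255,0),1)
    cv2.imwrite(f"pics/{o}.png",im)
crop("scene0","c1",295,140,100,75,8)
crop("scene0","c2",195,195,100,75,8)
crop("top0","c3",250,178,165,80,4)
import numpy as np
a=cv2.imread("pics/c3.png");
crop("top0","c4",250,178,75,70,8)
crop("top0","c5",340,220,80,40,8)
E
```

```text
(no output)
```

View pics/c1.png

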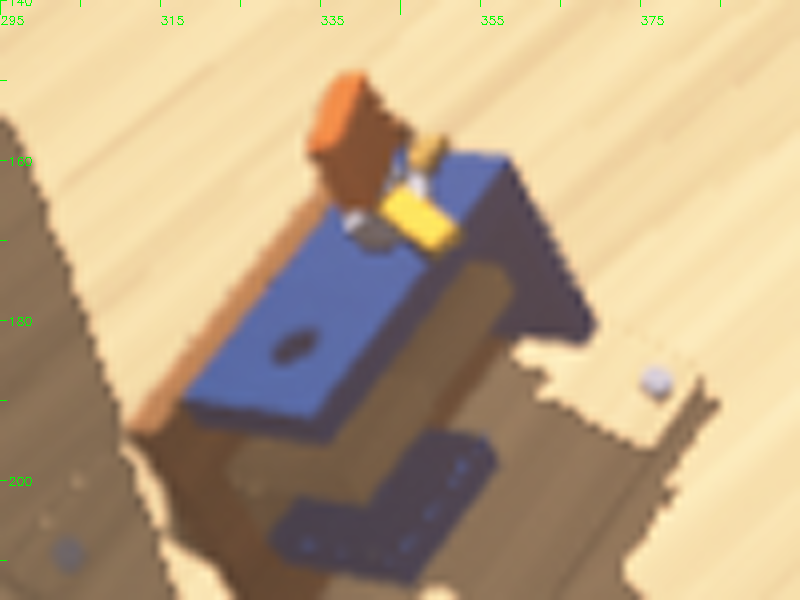

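View pics/c2.png

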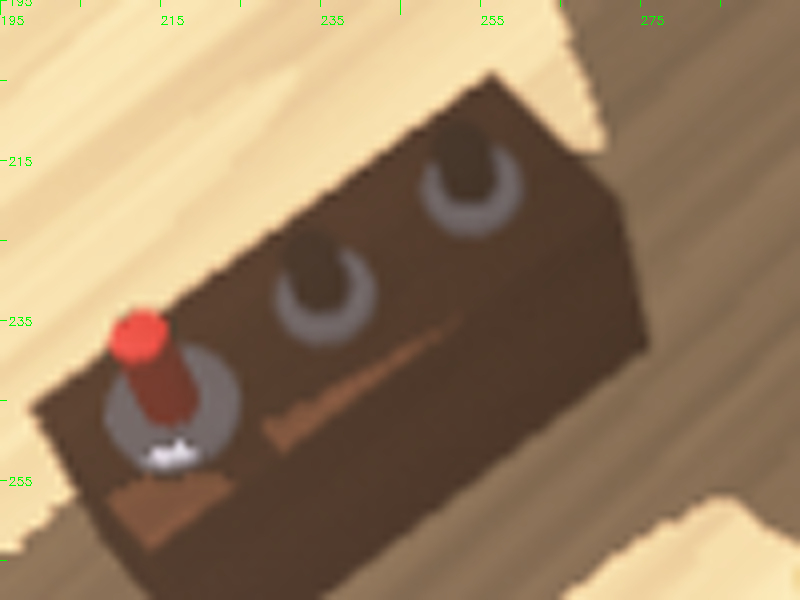

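View pics/c4.png

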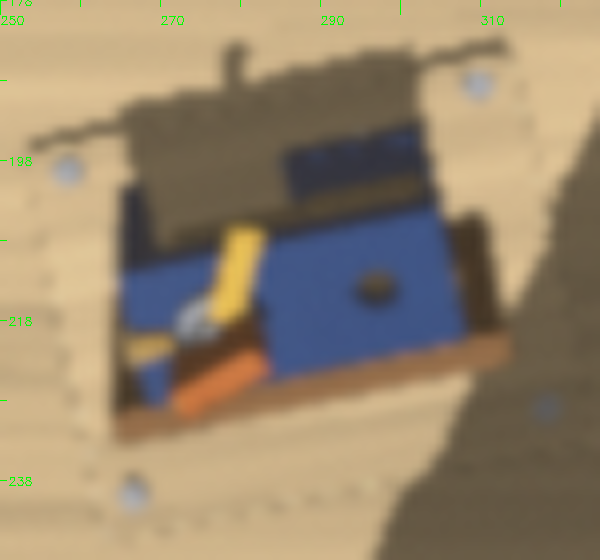

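View pics/c5.png

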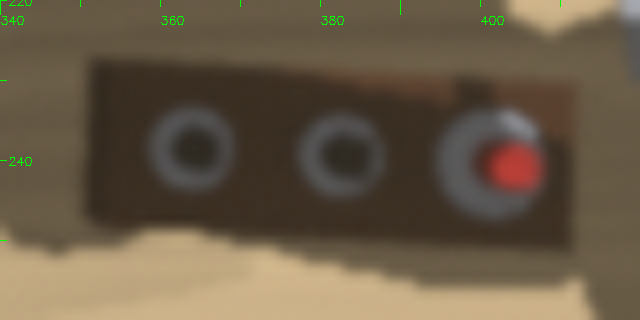

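c1 and c4 show the bracket. The upper hole is near scene (331.5,182.7) and top (296.6,213.8), and the orange bar and yellow tongue are clear in both. c2 and c5 show the rack with the red pin in the end hole at scene (216,245) and top (401,198+40). I'll fit the poses to both views together.

```bash
cat > h.py <<'E'
from station import env, set_gripper, viewer, workorder
import cv2,numpy as np
from scipy.spatial.transform import Rotation as R
def proj(n,P):
    p=viewer.camera_params(n); T=np.linalg.inv(np.array(p["pose"]))
    q=(T[:3,:3]@np.atleast_2d(P).T+T[:3,3:]).T*[1,-1,-1]
    K=np.array([[p["fx"],0,p["cx"]],[0,p["fy"],p["cy"]],[0,0,1]])
    return cv2.projectPoints(np.float64(q),np.zeros(3),np.zeros(3),K,np.float64(p["dist"]))[0][:,0]
def Rb(a):
    c,s=np.cos(a),np.sin(a);h=np.sqrt(3)/2
    return np.array([[h*c,-s,-.5*c],[h*s,c,-.5*s],[.5,0,h]])
def rz(a): return np.array([[np.cos(a),-np.sin(a),0],[np.sin(a),np.cos(a),0],[0,0,1]])
def unc(x0,y0,c): return (np.array(c)+.5)/8-.5+[x0,y0]
E
cat > fit.py <<'E'
from h import *
from scipy.optimize import least_squares
S=lambda c:unc(295,140,c); S2=lambda c:unc(195,195,c); T=lambda c:unc(250,178,c); T2=lambda c:unc(340,220,c)
# bracket points
def bar(s,th): 
    u=-np.pi/3-th; return [s*23*np.cos(u),75+s*23*np.sin(u),58]
def tong(th):
    u=-np.pi/12-th; return [58*np.cos(u),75+58*np.sin(u),14]
def bp(th): return np.array([[0,0,0],[35,-35,0],[-35,-35,0],[35,115,0],bar(1,th),bar(-1,th)])
bs=S([[296,345],[314,417],[183,402],[510,157],[320,150],[349,75]])
bt=T([[376,290],[438,207],[467,335],[121,270],[262,360],[181,403]])
w=np.array([2,1,1,1,1,1])[:,None]
def pts(v): return np.array([v[0],v[1],150])+bp(v[3])@Rb(v[2]).T
f=lambda v:np.r_[(w*(proj("scene",pts(v))-bs)).ravel(),(w*(proj("top",pts(v))-bt)).ravel()]
r=least_squares(f,[580,70,0.1,0.1]);print("bracket",r.x.round(3));print(f(r.x).reshape(2,-1,2).round(1).tolist())
# rack points: v=x,y,yaw of rack, red at y=-70*sgn
def rp(v):
    o=np.array([[0,-70,124],[0,-70,182],[0,0,126],[0,70,126]]); return np.array([v[0],v[1],0])+o@rz(v[2]).T
rs=S2([[172,407],[140,336],[326,293],[472,184]]); rt=T2([[490,163],[516,167],[341,155],[192,149]])
g=lambda v:np.r_[(proj("scene",rp(v))-rs).ravel(),(proj("top",rp(v))-rt).ravel()]
q=least_squares(g,[430,-130,0.]);print("rack",q.x.round(3));print(g(q.x).reshape(2,-1,2).round(1).tolist());print("pin",rp(q.x)[0].round(1))
for nm,ff,x in(("b",f,r.x),("r",g,q.x)): # per-camera fits
    n=len(ff(x))//2
    for k in(0,1): print(nm,"scene top".split()[k],least_squares(lambda v:ff(v)[k*n:(k+1)*n],x).x.round(3))
np.save("fit.npy",np.r_[r.x,rp(q.x)[0][:2],q.x[2]])
E
python3 fit.py
```

```text
bracket [5.71551e+02 6.18830e+01 1.94000e-01 1.84000e-01]
[[[-0.9, -0.1], [-0.5, -0.1], [-0.4, -0.6], [0.1, -0.3], [-0.2, -0.7], [-0.1, -0.6]], [[0.4, -1.4], [-0.1, -0.6], [-0.0, -0.2], [-0.9, 0.0], [0.2, -0.6], [-0.7, 0.2]]]
rack [ 4.72934e+02 -2.54227e+02 -6.00000e-02]
[[[0.1, -0.1], [-0.3, -0.5], [-0.4, -0.2], [-0.3, -0.2]], [[0.1, -0.4], [0.0, -0.4], [0.0, -0.3], [-0.1, -0.4]]]
pin [ 468.8 -324.1  124. ]
b scene [5.7314e+02 6.1869e+01 2.0200e-01 1.8400e-01]
b top [5.69718e+02 6.15480e+01 1.84000e-01 1.84000e-01]
r scene [ 4.74175e+02 -2.54340e+02 -6.00000e-02]
r top [ 4.71496e+02 -2.54228e+02 -6.00000e-02]
```

```bash
cat >> h.py <<'E'
F=np.load("fit.npy")  # bx,by,byaw,theta,pinx,piny,rackyaw
def down(yaw,fl): # tool y along (cos yaw, sin yaw)
    y=np.array([np.cos(yaw),np.sin(yaw),0])*fl; z=np.array([0,0,-1.]); return R.from_matrix(np.c_[np.cross(y,z),y,z]).as_quat()
def brot(a,ang,fl): # tool along -bracket z, jaw at ang from bracket x
    B=Rb(a); y=B@[np.cos(ang)*fl,np.sin(ang)*fl,0]; z=-B[:,2]; return R.from_matrix(np.c_[np.cross(y,z),y,z]).as_quat()
def bpos(p): return F[:2].tolist()+[150]+Rb(F[2])@p if 0 else np.r_[F[:2],150]+Rb(F[2])@np.array(p,float)
E
python3 - <<'E'
from h import *
f=lambda q:None if q is None else np.round(q,2).tolist()
for fl in(1,-1):
    print(fl)
    for z in(300,229): print(f(env.ik([F[4],F[5],z],down(F[6],fl))))
    for z in(236,106): print(f(env.ik(bpos([0,0,z]),brot(F[2],0,fl))))
    for t in(F[3],.8,1.25):
        for z in(170,103): print(round(t,2),f(env.ik(bpos([0,75,z]),brot(F[2],np.pi/6-t,fl))))
E
```

```text
1
[-0.63, 0.35, 1.76, -0.0, 1.04, -0.57]
[-0.63, 0.44, 1.81, -0.0, 0.9, -0.57]
[0.01, -0.05, 2.18, 0.19, 0.51, -0.32]
[0.04, 0.26, 2.16, 0.36, 0.22, -0.48]
0.18 [0.23, 0.1, 2.18, -0.05, 0.33, -0.26]
0.18 [0.23, 0.27, 2.16, -0.09, 0.19, -0.23]
0.8 [0.23, 0.1, 2.18, -0.05, 0.33, 0.36]
0.8 [0.23, 0.27, 2.16, -0.09, 0.19, 0.39]
1.25 [0.23, 0.1, 2.18, -0.05, 0.33, 0.81]
1.25 [0.23, 0.27, 2.16, -0.09, 0.19, 0.84]
-1
None
None
None
None
0.18 None
0.18 None
0.8 None
0.8 None
1.25 [0.23, 0.1, 2.18, -0.05, 0.33, -2.33]
1.25 [0.23, 0.27, 2.16, -0.09, 0.19, -2.3]
```

```bash
python3 - <<'E'
from h import *
q=down(F[6],1)
env.reach([F[4],F[5],300],q)
for n in("scene","top"): cv2.imwrite(f"pics/{n}1.png",viewer.camera(n))
env.move_l([F[4],F[5],224],rate=120,f_stop=15)
set_gripper(10)
s=env.read_state();print(s["time_s"],s["tool_pos"],s["width"],s["force"])
env.move_l([F[4],F[5],370],rate=150)
s=env.read_state();print(s["time_s"],s["tool_pos"],s["width"],s["force"])
env.reach(bpos([0,0,106+125]),brot(F[2],0,1))
env.hold(.2)
for n in("scene","top"): cv2.imwrite(f"pics/{n}2.png",viewer.camera(n))
s=env.read_state();print(s["time_s"],s["tool_pos"],s["width"],s["force"])
A=cv2.imread("pics/scene2.png")[90:220,260:420];B=cv2.imread("pics/top2.png")[150:280,230:390]
im=[cv2.resize(x,None,fx=5,fy=5,interpolation=cv2.INTER_CUBIC)[:,:] for x in(A,B)]
for x,o,nm in((im[0],(260,90),"s"),(im[1],(230,150),"t")):cv2.imwrite(f"pics/d{nm}.png",x[:600])
E
```

```text
3.55 [ 468.91970143 -324.16720406  223.98138232] 21.74761276544911 [ 1.43496248 -0.41460391 -1.07395858]
4.675 [ 468.26240449 -323.75336932  368.85740121] 21.36652648401393 [ 0.02447335 -0.87239806 -3.72506064]
6.3583 [458.50592568  39.05580413 350.00038439] 21.458852186808087 [ 0.85363788  0.07328323 -3.04858443]
```

View pics/ds.png

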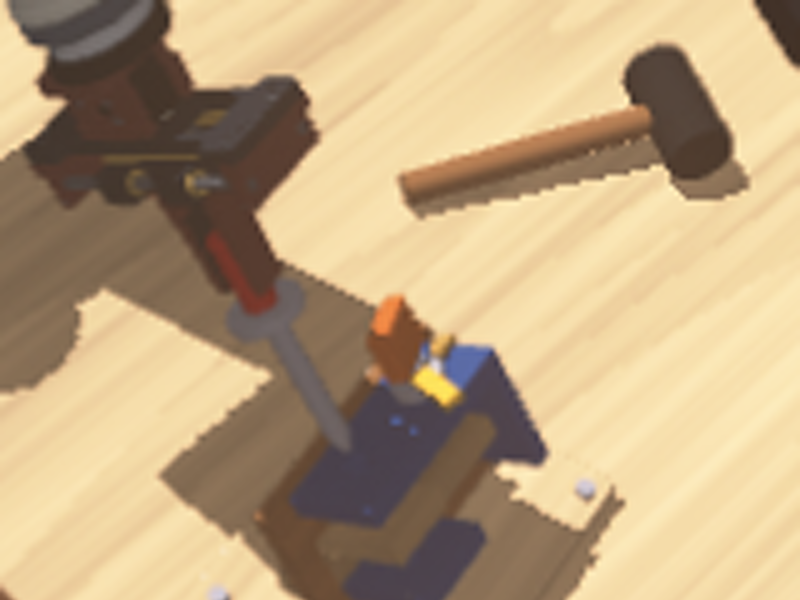

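The scene crop shows the pin held straight, with its tip at about pixel (329.1,179.5), just over the lug. I'll check the top view.

View pics/dt.png

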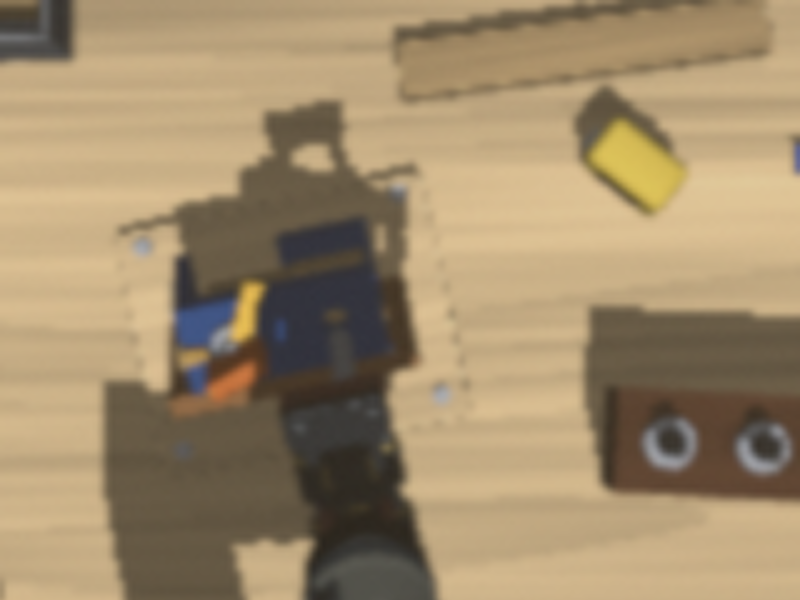

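```bash
python3 - <<'E'
from h import *
for n in("scene","top"):
    print(n,[ (k,proj(n,bpos(p))[0].round(1).tolist()) for k,p in dict(tip=[0,0,15],hole=[0,0,0],collar=[0,0,129],colx=[10,0,0],coly=[0,10,0]).items()])
E
```

```text
scene [('tip', [329.1, 179.2]), ('hole', [331.1, 182.6]), ('collar', [312.9, 151.5]), ('colx', [333.5, 182.9]), ('coly', [332.8, 180.4])]
top [('tip', [297.0, 215.0]), ('hole', [296.8, 213.1]), ('collar', [298.9, 230.7]), ('colx', [296.2, 210.8]), ('coly', [294.1, 213.7])]
```

The tip is about on the axis in the scene view. The top view puts it about 3 mm to the -y side, so I'll shift it 1.5 mm and insert with force checks.

```bash
cat > ins.py <<'E'
from h import *
B=Rb(F[2])
def st(tag=""):
    s=env.read_state(); fb=B.T@np.array(s["force"]); p=B.T@(np.array(s["tool_pos"])-np.r_[F[:2],150])
    print(tag,round(s["time_s"],2),"pos",p.round(1),"F",fb.round(1),"M",(B.T@np.array(s["wrist_torque"])).round(2),"w",round(s["width"],1)); return p,fb
E
python3 - <<'E'
from ins import *
dy=1.5
st()
for z in(110,98,88,70):
    hit=env.move_l(bpos([0,dy,106-0+z-0]),rate=60,f_stop=12)
    env.hold(.1);st((z,hit))
    if hit: break
E
```

```text
6.36 pos [ 1.000e-01 -6.000e-01  2.309e+02] F [-0.8 -0.1 -3.1] M [-0.05  0.52  0.  ] w 21.5
(110, False) 6.86 pos [-1.000e-01  1.600e+00  2.159e+02] F [-1.3 -1.3 -2.8] M [-0.03  0.51  0.  ] w 21.5
(98, False) 7.31 pos [-1.000e-01  1.500e+00  2.039e+02] F [-1.4  0.6 -2.5] M [-0.04  0.54  0.03] w 21.6
(88, False) 7.72 pos [ -0.    1.5 193.9] F [-2.3 -0.1 -3.2] M [-0.09  0.56  0.03] w 21.6
(70, False) 8.28 pos [  0.    1.5 175.9] F [-1.2  1.1 -3.3] M [-0.06  0.57  0.09] w 21.8
```

```bash
python3 - <<'E'
from ins import *
dy=1.5
for z in(60,50,40,30,22,14,8):
    hit=env.move_l(bpos([0,dy,104+z]),rate=60,f_stop=12)
    env.hold(.1);st((z,hit))
    if hit: break
E
```

```text
(60, False) 8.72 pos [ -0.    1.5 163.9] F [-2.1  0.5 -3.3] M [-0.07  0.51  0.05] w 22.0
(50, False) 9.14 pos [-1.000e-01  1.500e+00  1.539e+02] F [-1.9 -0.7 -3.1] M [-0.03  0.56  0.04] w 21.4
(40, False) 9.56 pos [-1.000e-01  1.500e+00  1.439e+02] F [-1.2 -0.5 -2.5] M [-0.02  0.46  0.05] w 21.6
(30, False) 9.97 pos [-1.000e-01  1.500e+00  1.339e+02] F [-2.3 -0.  -3.1] M [-0.02  0.54 -0.  ] w 21.6
(22, False) 10.36 pos [-1.000e-01  1.500e+00  1.259e+02] F [-1.1  0.4 -2.5] M [-0.06  0.56  0.02] w 21.8
(14, False) 10.74 pos [-1.000e-01  1.500e+00  1.179e+02] F [-1.6 -0.5 -2.6] M [-0.09  0.52  0.02] w 21.7
(8, False) 11.09 pos [ -0.    1.5 111.9] F [-2.2 -0.4 -3.2] M [0.04 0.47 0.  ] w 21.6
```

No contact force at any point, so I'll look before seating it.

```bash
python3 - <<'E'
from h import *
for n in("scene","top"): cv2.imwrite(f"pics/{n}3.png",viewer.camera(n))
A=cv2.imread("pics/scene3.png")[130:215,285:385]
cv2.imwrite("pics/e.png",cv2.resize(A,None,fx=7,fy=7,interpolation=cv2.INTER_CUBIC))
E
```

```text
(no output)
```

View pics/e.png

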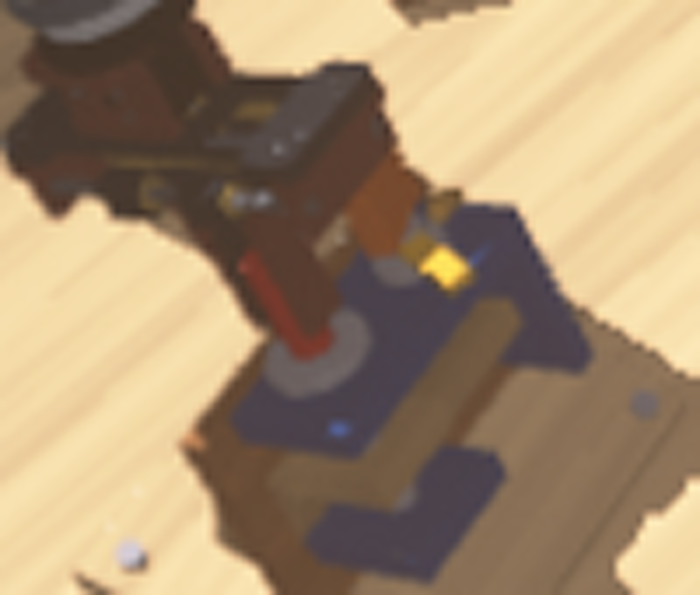

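The collar is just above the upper lug, and the shaft shows between the rail and the lower lug at about (405,495) in the crop. Now I'll press it home, release and back off.

```bash
python3 - <<'E'
from ins import *
hit=env.move_l(bpos([0,1.5,104-8]),rate=25,f_stop=18);p,_=st(("seat",hit))
p,_=st("")
set_gripper(45);st("open")
env.move_l(bpos([0,1.5,104+75]),rate=150);st("back")
for n in("scene","top"): cv2.imwrite(f"pics/{n}4.png",viewer.camera(n))
t=F[3]; q=brot(F[2],np.pi/6-t,1)
env.reach(bpos([0,75,175]),q);st("over knob")
for n in("scene","top"): cv2.imwrite(f"pics/{n}5.png",viewer.camera(n))
A=cv2.imread("pics/scene4.png")[130:215,285:385];C=cv2.imread("pics/scene5.png")[100:215,285:385]
cv2.imwrite("pics/f.png",np.hstack([cv2.resize(x,(400,400*x.shape[0]//x.shape[1]),interpolation=cv2.INTER_CUBIC)[:340] if i==0 else cv2.resize(x,(400,460),interpolation=cv2.INTER_CUBIC)[120:460] for i,x in enumerate((A,C))]))
E
```

```text
('seat', True) 11.62 pos [ -0.3   1.5 103.2] F [-0.8 -0.7 -1.2] M [-0.03  0.15  0.04] w 21.8
 11.62 pos [ -0.3   1.5 103.2] F [-0.8 -0.7 -1.2] M [-0.03  0.15  0.04] w 21.8
open 12.2 pos [ -1.4   1.7 103.4] F [ 0.4  0.6 -0.7] M [-0.08  0.12  0.04] w 45.1
back 12.85 pos [ -0.    1.5 178.9] F [ 0.1  0.7 -0.2] M [-0.06  0.1   0.04] w 45.0
over knob 13.34 pos [ -0.6  76.1 174.2] F [-0.  -0.7 -0. ] M [-0.06  0.13 -0.02] w 45.0
```

View pics/f.png

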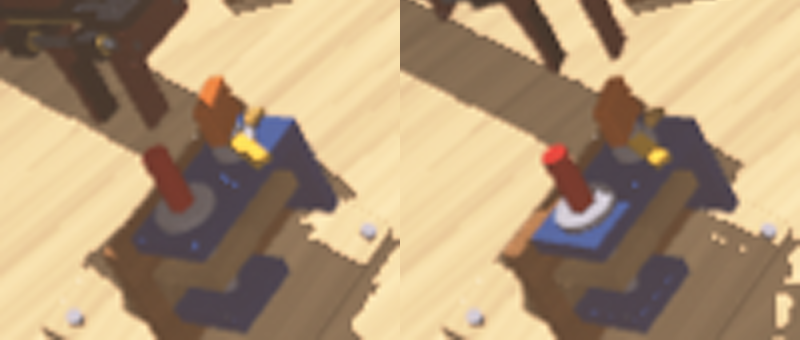

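The pin is home with its collar flush on the upper lug, and the gripper is over the knob. Next I'll grip the bar and turn it.

```bash
python3 - <<'E'
from ins import *
t=F[3]; P=[0,75.5,106]
hit=env.move_l(bpos(P),brot(F[2],np.pi/6-t,1),rate=100,f_stop=12);st(("down",hit))
if not hit:
    set_gripper(8);st("grip")
    for a in np.append(np.arange(t+.15,1.2,.15),1.22):
        env.move_l(bpos(P),brot(F[2],np.pi/6-a,1),rate=40); st(round(a,2))
E
```

```text
('down', False) 14.28 pos [1.000e-01 7.530e+01 1.062e+02] F [-0.6  0.  -0.4] M [-0.04  0.11  0.  ] w 44.6
grip 14.84 pos [ -0.7  75.3 106.2] F [-2.  -2.4  6.7] M [-0.4   0.51  0.02] w 16.0
0.33 15.14 pos [ -0.6  75.3 106.2] F [-1.5 -1.9  6.4] M [-0.35  0.43  0.02] w 16.1
0.48 15.44 pos [ -0.5  75.3 106.2] F [-2.1 -2.4  6.9] M [-0.41  0.46  0.03] w 15.9
0.63 15.74 pos [ -0.4  75.3 106.3] F [-2.6 -3.6  9.7] M [-0.63  0.41  0.11] w 16.1
0.78 16.04 pos [ -0.4  75.3 106.2] F [-1.9 -3.6 10.3] M [-0.65  0.35  0.03] w 15.7
0.93 16.34 pos [ -0.3  75.3 106.2] F [-1.4 -2.6  5.8] M [-0.52  0.36 -0.07] w 15.7
1.08 16.64 pos [ -0.2  75.2 106.3] F [-1.6 -2.5  4.5] M [-0.54  0.4  -0.11] w 15.5
1.22 16.93 pos [ -0.2  75.3 106.3] F [-1.8 -3.5  5.4] M [-0.6   0.33  0.01] w 15.8
```

Torque changed sign past 0.78, so the detent has clicked over. I'll release, back off and check.

```bash
python3 - <<'E'
from ins import *
set_gripper(45);st("open")
env.move_l(bpos([0,75.5,190]),rate=120)
env.reach([400,-150,420],down(F[6],1)); env.hold(.5);st("clear")
for n in("scene","top"): cv2.imwrite(f"pics/{n}6.png",viewer.camera(n))
A=cv2.imread("pics/scene6.png")[130:215,285:385];C=cv2.imread("pics/top6.png")[178:263,240:340]
cv2.imwrite("pics/g.png",np.hstack([cv2.resize(x,(400,340),interpolation=cv2.INTER_CUBIC) for x in(A,C)]))
E
```

```text
open 17.57 pos [  0.   75.5 106. ] F [-0.4 -0.5  0.1] M [-0.02  0.19  0.04] w 45.0
clear 20.08 pos [ -46.2 -174.6  338.4] F [0.1 0.2 0.6] M [ 0.01 -0.09  0.08] w 45.1
```

View pics/g.png

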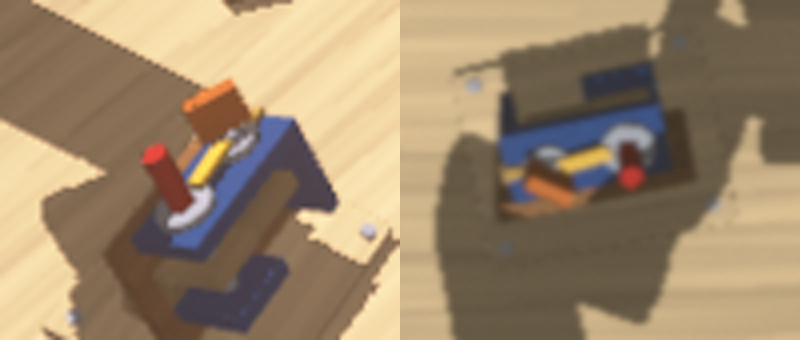

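Both views show the collar flush, the tongue over it and the gripper clear of everything.

```bash
python3 -c "
from station import workorder; print(workorder.sign_off())"
```

```text
the job is handed in; nothing more can be done
None
```

The job is done and handed in, with the last clock reading 20.1 s of the 64 s allowed. I pushed the red pin through all three bracket holes until its collar was home. I then turned the keeper clockwise to about 1.22 rad, released it and moved the arm clear.

- **Pin:** the 18 N stop tripped within about 1 mm of the expected seated height. The pictures show the collar flush on the upper lug and the shaft in the gap between the rail and the lower lug.
- **Keeper:** the torque about the knob's axis changed sign past 0.78 rad, as it should when the detent clicks over. In the last picture the yellow tongue lies over the collar with the robot clear.
- **Other things on the bench:** I touched nothing else on purpose, but I did not check their positions afterwards against the first picture.
- **Disagreements:** the two cameras differed by about 3–4 mm on the bracket's position. Before insertion the top view put the pin tip about 3 mm to one side, while the scene view put it on the axis. I shifted it 1.5 mm and it went in with almost no side force.

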